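# Re-shelve the puzzle boards by size

## Robot

A 6-joint arm with a two-finger parallel gripper is mounted at the origin on the work surface. World frame = base frame: x ahead of the robot, y to its left, z up, the work surface at z = 0. Lengths are in m, angles in degrees, forces in N, time in s.
With the tool pointing down it reaches from about 0.3 to 0.75 m from the base axis. Payload 8.5 kg.
Tool frame: the origin (TCP) lies on the centre line of the jaws, within the pads' length; the fingertips stand 17 mm ahead of it and the grasp point (between the pads) lies 2 mm behind it (env.tip_extent is the distance from the TCP to the fingertips, in m); z points along the fingers, y is the direction in which the jaws open and shut (so a half turn about z gives the same grasp; the last joint's range is limited). The gripper opens to 85 mm and grips with 20 to 120 N. Pads are 22 mm wide; open, the fingers measure 114 mm over their backs; the gripper's body (76 mm by 85 mm) begins 54 mm behind the grasp point. The pads swing forward as they close: fully open they stand 13 mm farther back than shut.
Start: joints at [-86.534, 21.807, 74.336, -0, 83.858, -12.336], TCP at [0.15, -0.529, 0.248] pointing down, gripper open.
Joint ranges: [-178.18, 178.18], [-50.72, 133.34], [12.68, 142.11], [-81.47, 261.47], [9.98, 163.14], [-165.26, 165.26]. Speed limits (degrees/s): [136.94, 136.94, 180, 180, 180, 180].

## Interface

Orientations are given as a 3x3 rotation matrix whose columns are the frame's x, y, z axes.
In Python, from rig import telemetry, get_image, camera_params, close_job, env gives the robot as it stands.
- The arm moves only by the tool apply_moves, never from a script. Its argument "motion" is a list of rows, each an object of numbers: "tx", "ty", "tz": the shift along the tool's x, y, z in cm; "turn": the turn about the tool's z in degrees; "jaw": the gripper's target within -1 to 1 (fully open at 1, half-way at 0, shut at -1). In form: [{"tx": .., "ty": .., "tz": .., "turn": .., "jaw": ..}, ...]. A call has 1 to 5 rows; each row is the pose to reach, as a shift and turn from the pose measured when the call began, along the tool's axes at that moment; what a row does not reach only later rows make up. A row lasts 1/12 s, in which the tool goes at most 41.7 mm and 7.16 degrees, less where a joint would pass 70% of its speed; a pose out of reach is approached as far as the arm can. A call with a gripper value outside its range is refused whole. The fingers move at their own pace and stop on an object; "squeeze" is the grip in N (left out, the last holds). Time passes only in rows, so rows that repeat a pose let the fingers close. It gives the time, the measured TCP pose, the force and the opening at its end, in the units of the state.
- telemetry.observe(): the state, without advancing time (a new reading comes with each control period).
- get_image(name): name is "scene" or "top" or "wrist"; returns (picture, depth): 480x640x3 uint8, red, green, blue; 480x640 float32, m along the optical axis (not along the pixel's ray), 0 where there is no reading.
- camera_params(name): a dict with "fx", "fy", "cx", "cy" (pixels), "rvec" (rotation vector, rad) and "tvec" (3), from world to camera coordinates, as OpenCV has them. Camera axes: x right, y down, z forward; pixel columns grow to the right and rows downward; lengths in m; the calibration is good to about 2 mm. The wrist camera is an equidistant fisheye: a pixel r from the principal point sees the ray r / f radians off the axis. A picture is of the moment at which its call begins: read the wrist's pose just before it. camera_params takes no time and is no camera call; for the wrist camera it gives the pose at the moment of the call.
- close_job(): hands the job in, once; it reports no verdict.
The state is a dict: "time_s": time; "q": joint angles; "qvel": joint speeds; "joint_efforts": joint torques, N m; "position": TCP position; "tool_rot": TCP orientation; "ft_force": force on the tool from outside, world axes, zero at the start; "wrist_torque": the same for the moment, N m; "grip_width": finger opening in m.
Only numpy, scipy, OpenCV 4.12 (cv2) and the standard library are available. Lean on these libraries where they do the work, as an engineer would, in place of code of your own. Each camera call takes 0.05 s, during which the arm holds its last target. There are 200 camera calls.

## Task

The puzzle boards have come back mixed up in the return rack. Put the three beech puzzle boards away upright in the plywood shelf slots, each in the slot made for its size and lowered gently right down onto the slot's floor; leave the slate standing in the return rack and do not shift the gear toy, the cups or the tin.

Things in the scene. Friction and masses are not known exactly. Their poses are not given: they have to be found in the camera images.
- small_board: Smallest beech puzzle board: slab 90 mm wide (x), 18 thick (y), 100 tall (z), pale wood with one round piece let in flush on both faces, about 115 g. Starts upright in a notch of the return rack, a fixed low plywood rack on the robot's left, on its base 10 mm above the shelf top. Known from the other boards by size. Origin: centre of underside.
- middle_board: Middle-sized beech puzzle board: slab 120 mm wide (x), 18 thick (y), 115 tall (z), pale wood with a round and a square piece let in flush on both faces, about 175 g. Starts upright in a notch of the return rack, a fixed low plywood rack on the robot's left, on its base 10 mm above the shelf top. Known from the other boards by size. Origin: centre of underside.
- large_board: Largest beech puzzle board: slab 150 mm wide (x), 18 thick (y), 130 tall (z), pale wood with four pieces let in flush on both faces, about 250 g. Starts upright in a notch of the return rack, a fixed low plywood rack on the robot's left, on its base 10 mm above the shelf top. Known from the other boards by size. Origin: centre of underside.
- short_slot: Shortest shelf slot: fixed open-topped plywood pocket for the board 90 mm wide. Inside 110 long (x), 38 wide (y), 60 deep; outside 128 x 56 x 70 high; walls 9 mm, floor 10 mm. Long walls cut out at mid length, 50 wide, down to 36 mm above the shelf top. A board stands in it with 10 mm to spare all round and may lean up to 20 degrees. Origin: centre of underside.
- middle_slot: Middle-length shelf slot: fixed open-topped plywood pocket for the board 120 mm wide. Inside 140 long (x), 38 wide (y), 60 deep; outside 158 x 56 x 70 high; walls 9 mm, floor 10 mm. Long walls cut out at mid length, 50 wide, down to 36 mm above the shelf top. A board stands in it with 10 mm to spare all round and may lean up to 20 degrees. Origin: centre of underside.
- long_slot: Longest shelf slot: fixed open-topped plywood pocket for the board 150 mm wide. Inside 170 long (x), 38 wide (y), 60 deep; outside 188 x 56 x 70 high; walls 9 mm, floor 10 mm. Long walls cut out at mid length, 50 wide, down to 36 mm above the shelf top. A board stands in it with 10 mm to spare all round and may lean up to 20 degrees. Origin: centre of underside.
- slate: Writing slate, not a puzzle board: dark, 105 mm wide (x), 12 thick (y), 110 tall (z), origin centre of underside. Stays in the return rack. The rack: 130 x 276 mm, base 10 high, two toothed rails 55 high overall, 12 thick, 56 apart; four notches 24 wide, 70 mm apart along the boards' thickness hold the three boards and the slate, in any order.
- gear_toy: Bystander beyond the slots: green plastic gear toy, base 100 x 200 x 18 mm with three gears and a small free-spinning crank, 65 mm high in all. Origin: centre of its underside.
- cup_set: Bystander beyond the slots and rack: nested set of orange silicone stacking cups, mouth up, 80 mm across and 56 mm high. Origin: centre of its underside.
- twist_tin: Bystander beyond the slots and rack: small round stainless steel tin with a twist cap, 65 mm across and 58 mm high. Origin: centre of its underside.
Mind the look-alikes: they are no part of the job. Leave any blue or green look-alike of the large_board alone.

How it is judged (in metres and radians):
At the end, for the whole second after the job is handed in: Each board stands in the slot of its size, right way up: underside centre within 16 mm of the slot centre along and across, at most 17 mm above the slot underside (floor at 10), lean under 0.45 rad, still (under 0.05 m/s, 1 rad/s: faint rocking is allowed) (x of small_board in the frame of short_slot between -0.016 and 0.016 m and y of small_board in the frame of short_slot between -0.016 and 0.016 m and z of small_board in the frame of short_slot between 0.004 and 0.017 m and angle between each of small_board, middle_board, large_board's own z axis and vertical below 0.45 rad and linear speed of each of small_board, middle_board, large_board below 0.05 m/s and angular speed of each of small_board, middle_board, large_board below 1 rad/s and x of middle_board in the frame of middle_slot between -0.016 and 0.016 m and y of middle_board in the frame of middle_slot between -0.016 and 0.016 m and z of middle_board in the frame of middle_slot between 0.004 and 0.017 m and x of large_board in the frame of long_slot between -0.016 and 0.016 m and y of large_board in the frame of long_slot between -0.016 and 0.016 m and z of large_board in the frame of long_slot between 0.004 and 0.017 m); the robot touches nothing.
It fails at once if the slate is taken out or shifted more than 25 mm (distance of slate from where it was at the start of the episode above 0.025 m).
It fails at once if the gear toy, the cups or the tin is shifted more than 25 mm (distance of any of gear_toy, cup_set, twist_tin from where it was at the start of the episode above 0.025 m).
It fails at once if a board is let fall into a slot from more than about 20 mm (over 0.6 m/s in the slot) ((horizontal distance between small_board and short_slot below 0.03 m and height (world z) of small_board below 0.05 m and linear speed of small_board above 0.6 m/s) or (horizontal distance between middle_board and middle_slot below 0.03 m and height (world z) of middle_board below 0.05 m and linear speed of middle_board above 0.6 m/s) or (horizontal distance between large_board and long_slot below 0.03 m and height (world z) of large_board below 0.05 m and linear speed of large_board above 0.6 m/s)).
It also fails if it takes over 96 s, if anything falls off the work surface, if the arm or the gripper's body presses on something with over 40 N, if the wrist force passes 120 N, or if a joint passes its speed limit or range.

## Working session

There is one attempt and no reset: what is moved stays moved. The work goes in short steps, Python scripts to look and compute and a tool call to move; the robot and the scene stay as the last step left them, time stands still between calls to the robot, and variables do not carry over. Pictures are saved under pics/ and viewed, about 12 in all and at most 16, crops included, and the job is handed in when it is done.

Besides the shell and the picture viewer there is one more tool, called as name(argument=value, ...), one argument or row to a line, values as JSON. apply_moves: Moves the arm, as the interface text tells. Its arguments: {"type":"object","properties":{"motion":{"type":"array"},"squeeze":{"type":"number"}},"required":["motion"]}

```bash
mkdir -p pics && ls && python3 - <<'E'
from rig import telemetry, get_image, camera_params, env
import cv2, numpy as np
for n in ("scene","top"):
    p,d=get_image(n); cv2.imwrite(f"pics/{n}0.png",p[:,:,::-1]); np.save(f"pics/{n}0.npy",d)
    print(n,camera_params(n))
s=telemetry.observe(); print(s['time_s'],s['position'],np.round(s['tool_rot'],3).tolist(),env.tip_extent)
E
```

```text
pics
scene {'fx': 487.7257187326889, 'fy': 487.7257187326889, 'cx': 315.44866434161764, 'cy': 239.55621660641805, 'rvec': array([ 1.30681496,  2.20540525, -0.9807999 ]), 'tvec': array([ 0.22500572, -0.28485242,  1.17988029])}
top {'fx': 450.09364156854826, 'fy': 450.09364156854826, 'cx': 311.94346491807966, 'cy': 245.76990092069775, 'rvec': array([ 2.22524855, -2.21396932,  0.06645404]), 'tvec': array([0.00865612, 0.51762804, 0.91570973])}
0.1 [ 0.14976369 -0.52896414  0.24778447] [[0.962, 0.272, -0.0], [0.272, -0.962, 0.001], [0.0, -0.001, -1.0]] 0.017
```

View pics/scene0.png

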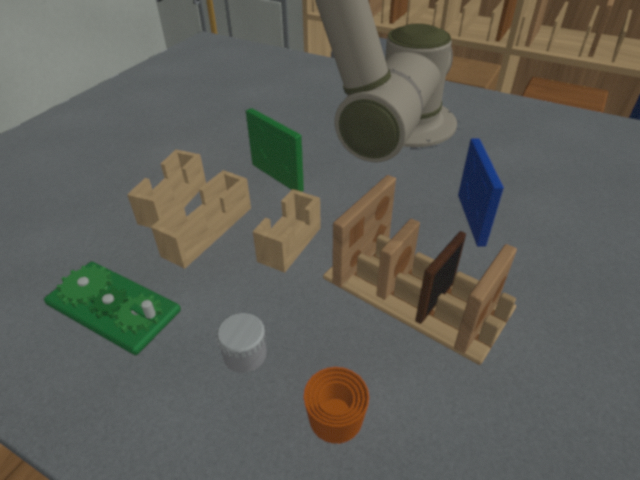

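View pics/top0.png

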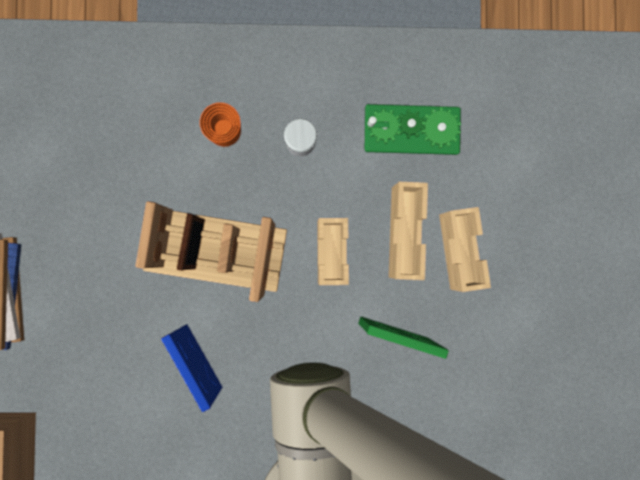

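The scene picture shows the rack on the robot's left. In the top picture its boards stand at (150,235) middle, (188,240) slate, (227,247) small and (262,258) large. The slots are short at (333,250), long at (408,232) and middle at (465,250). Blue and green look-alikes lie nearer the base at (192,367) and (403,337).

```bash
cat > h.py <<'E'
import cv2, numpy as np
from rig import telemetry, get_image, camera_params
def cloud(p,d,c):
    v,u=np.mgrid[:480,:640]; R=cv2.Rodrigues(np.array(c['rvec']))[0]
    X=np.stack([(u-c['cx'])/c['fx']*d,(v-c['cy'])/c['fy']*d,d],-1)-np.array(c['tvec'])
    W=X@R; W[d==0]=np.nan; return W
def rect(P):
    (cx,cy),(a,b),t=cv2.minAreaRect((P[:,:2]*1000).astype(np.float32))
    if a<b: a,b,t=b,a,t+90
    return np.round([cx,cy,a,b,(t+90)%180-90],1)
E
python3 - <<'E'
from h import *
p=cv2.imread("pics/top0.png")[:,:,::-1]; d=np.load("pics/top0.npy"); W=cloud(p,d,camera_params("top"))
print("table z",np.nanmedian(W[150:200,480:600,2]), "missing",(d==0).mean())
def report(name,box,z0,z1):
    u0,v0,u1,v1=box; Q=W[v0:v1,u0:u1]; m=((Q[...,2]>z0)&(Q[...,2]<z1)).astype(np.uint8)
    n,l,st,_=cv2.connectedComponentsWithStats(m)
    if n<2: print(name,"none");return
    k=1+np.argmax(st[1:,4]); P=Q[l==k]
    print(name,"cx cy len wid ang",rect(P),"med",np.round(np.median(P,0)*1000,1),len(P))
for nm,b,z in [("middle",(125,190,176,280),.125),("slate",(174,200,212,285),.12),("small",(212,215,243,285),.11),("large",(243,205,285,310),.14)]:
    report(nm,b,z-.007,z+.007)
for nm,b in [("short",(308,205,360,300)),("long",(375,170,437,292)),("mid",(432,195,505,305))]:
    report(nm,b,.062,.078); report(nm+" all",b,.02,.08)
for nm,b in [("cup",(190,90,250,155)),("tin",(275,110,325,165)),("gear",(355,95,470,165)),("green",(350,310,455,365)),("blue",(155,315,230,420))]: report(nm,b,.012,.3)
E
```

```text
table z -0.0007505162956349864 missing 0.003951822916666667
middle cx cy len wid ang [533.1 312.  119.7  19.4  -8.6] med [533.1 311.  123.9] 729
slate cx cy len wid ang [521.1 244.7 104.   13.3  -9.8] med [521.4 243.7 118.7] 404
small cx cy len wid ang [510.3 173.6  89.6  18.6  -7.8] med [509.5 173.5 109. ] 498
large cx cy len wid ang [490.8 106.8 149.7  18.2  -8.5] med [489.8 106.3 138.9] 878
short cx cy len wid ang [461.7 -27.7  54.1  38.4 -89.7] med [452.3 -27.6  69.2] 304
short all cx cy len wid ang [ 5.06e+02 -2.65e+01  1.27e+02  5.64e+01  3.00e-01] med [506.7 -29.6  67.8] 999
long cx cy len wid ang [ 606.7 -179.4   68.6   57.4   -0.7] med [ 614.9 -182.    68.9] 482
long all cx cy len wid ang [ 547.1 -177.7  188.1   57.3   -2. ] med [ 551.6 -181.9   61. ] 1974
mid cx cy len wid ang [ 460.5 -299.9   57.8   54.4  -81.4] med [ 453.1 -302.7   69.1] 426
mid all cx cy len wid ang [ 511.7 -291.8  158.2   59.4    8.2] med [ 509.8 -292.7   54.4] 2007
cup cx cy len wid ang [7.572e+02 1.953e+02 7.920e+01 7.810e+01 7.000e-01] med [760.9 196.4  48.3] 1400
tin cx cy len wid ang [734.7  37.9  65.5  65.2   1.9] med [731.1  37.1  56.8] 964
gear cx cy len wid ang [ 761.9 -194.7  199.6  100.4   89.1] med [ 757.2 -191.7   23.4] 4502
green cx cy len wid ang [ 344.8 -156.1  150.    19.    72.7] med [ 348.9 -150.6  127.7] 1312
blue cx cy len wid ang [290.1 236.4 150.   20.8  29.8] med [293.4 231.8 107.2] 2358
```

Every measured size matches the given one to about 2 mm: boards 150/120/90 mm and slots 188/158/127 mm long. The lateral clearance in each slot is 10 mm, so I can move now. I'll take the large board first, travelling at the current height.

apply_moves(
  motion=[
    {"tx": 2.5, "ty": -2.6, "jaw": 0},
    {"tx": 5, "ty": -5.2, "jaw": 0},
    {"tx": 8, "ty": -8.3, "jaw": 0},
    {"tx": 11, "ty": -11.4, "jaw": 0},
    {"tx": 13.9, "ty": -14.4, "jaw": 0},
  ],
  squeeze=40,
)

```text
invalid input
```

apply_moves(
  motion=[
    {"tx": 2.8, "ty": -2.9, "jaw": 0},
    {"tx": 5.6, "ty": -5.8, "jaw": 0},
    {"tx": 8.4, "ty": -8.7, "jaw": 0},
    {"tx": 11.2, "ty": -11.6, "jaw": 0},
    {"tx": 13.9, "ty": -14.4, "jaw": 0},
  ],
)

```text
invalid input
```

```bash
cat > go.py <<'E'
# usage: go.py x y z ang  (mm, deg): shift and turn in tool axes, cm/deg
import sys, numpy as np
from rig import telemetry
x,y,z,a=map(float,sys.argv[1:5]); s=telemetry.observe(); R=np.array(s['tool_rot'])
d=R.T@(np.array([x,y,z])/1000-s['position'])*100
now=np.degrees(np.arctan2(R[1,0],R[0,0])); t=(now-a+90)%180-90
print("t",s['time_s'],"pos",np.round(np.array(s['position'])*1000,1),"ang",round(now,1),"q6",round(s['q'][5],1),"F",np.round(s['ft_force'],1),"w",s['grip_width'])
print("tx ty tz",np.round(d,2),"turn",round(t,1))
E
python3 go.py 490.8 106.5 248 -8.5
```

```text
t 0.1 pos [ 149.8 -529.   247.8] ang 15.8 q6 -12.3 F [-0.1  0.5  0.1] w 0.08554782808139742
tx ty tz [ 50.12 -51.86   0.06] turn 24.3
```

apply_moves(
  motion=[
    {"tx": 2.5, "ty": -2.6, "tz": 0, "turn": 0, "jaw": 0},
    {"tx": 5, "ty": -5.2, "tz": 0, "turn": 0, "jaw": 0},
    {"tx": 8, "ty": -8.3, "tz": 0, "turn": 0, "jaw": 0},
    {"tx": 11, "ty": -11.4, "tz": 0, "turn": 0, "jaw": 0},
    {"tx": 13.9, "ty": -14.4, "tz": 0, "turn": 0, "jaw": 0},
  ],
  squeeze=40,
)

```text
time_s: 0.52
position: [0.2432, -0.3533, 0.2477]
tool_rot: [[0.962, 0.272, -0.0], [0.272, -0.962, 0.002], [0.0, -0.002, -1.0]]
ft_force: [0.4, -0.4, 0.1]
grip_width: 0.0427
```

apply_moves(
  motion=[
    {"tx": 2.8, "ty": -2.9, "tz": 0, "turn": 0, "jaw": 0},
    {"tx": 5.6, "ty": -5.8, "tz": 0, "turn": 0, "jaw": 0},
    {"tx": 8.4, "ty": -8.7, "tz": 0, "turn": 0, "jaw": 0},
    {"tx": 11.2, "ty": -11.6, "tz": 0, "turn": 0, "jaw": 0},
    {"tx": 14, "ty": -14.4, "tz": 0, "turn": 0, "jaw": 0},
  ],
)

```text
time_s: 0.93
position: [0.3391, -0.1747, 0.248]
tool_rot: [[0.963, 0.271, -0.0], [0.271, -0.963, 0.002], [0.0, -0.002, -1.0]]
ft_force: [1.4, -0.8, 0.6]
grip_width: 0.0426
```

apply_moves(
  motion=[
    {"tx": 2.8, "ty": -2.9, "tz": 0, "turn": 5, "jaw": 0},
    {"tx": 5.6, "ty": -5.8, "tz": 0, "turn": 10, "jaw": 0},
    {"tx": 8.4, "ty": -8.7, "tz": 0, "turn": 15, "jaw": 0},
    {"tx": 11.2, "ty": -11.6, "tz": 0, "turn": 20, "jaw": 0},
    {"tx": 14, "ty": -14.4, "tz": 0, "turn": 24, "jaw": 0},
  ],
)

```text
time_s: 1.35
position: [0.4295, -0.0065, 0.2483]
tool_rot: [[0.989, -0.148, -0.0], [-0.148, -0.989, 0.002], [-0.001, -0.002, -1.0]]
ft_force: [1.1, -0.6, -0.0]
grip_width: 0.0429
```

```bash
python3 go.py 490.8 106.5 200 -8.5
```

```text
t 1.35 pos [429.5  -6.5 248.3] ang -8.5 q6 81.7 F [ 1.1 -0.6 -0. ] w 0.04289673353249389
tx ty tz [  4.39 -12.08   4.85] turn -0.0
```

apply_moves(
  motion=[
    {"tx": 1.4, "ty": -3.8, "tz": 0, "turn": 0, "jaw": 0},
    {"tx": 2.8, "ty": -7.6, "tz": 0.5, "turn": 0, "jaw": 0},
    {"tx": 4.4, "ty": -12.1, "tz": 2, "turn": 0, "jaw": 0},
    {"tx": 4.4, "ty": -12.1, "tz": 4.8, "turn": 0, "jaw": 0},
    {"tx": 4.4, "ty": -12.1, "tz": 4.8, "turn": 0, "jaw": 0},
  ],
)

```text
time_s: 1.77
position: [0.4894, 0.1088, 0.1958]
tool_rot: [[0.989, -0.145, -0.009], [-0.145, -0.989, 0.002], [-0.009, -0.001, -1.0]]
ft_force: [-0.7, 0.3, -0.4]
grip_width: 0.0428
```

```bash
python3 go.py 490.8 106.5 123 -8.5; python3 - <<'E'
from h import *
p,d=get_image("wrist"); cv2.imwrite("pics/w1.png",p[:,:,::-1])
E
```

```text
t 1.7667 pos [489.4 108.8 195.8] ang -8.3 q6 97.2 F [-0.7  0.3 -0.4] w 0.042815215917637525
tx ty tz [0.23 0.22 7.28] turn 0.2
```

View pics/w1.png

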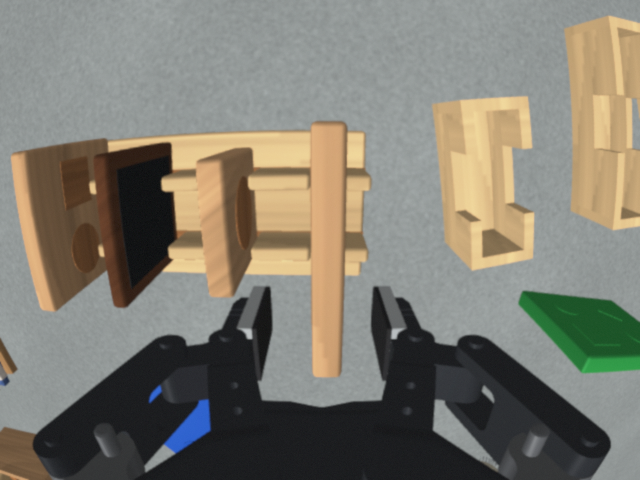

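The wrist view shows the large board's top edge at columns 311–346, centred between the jaws (about 270 to 372). I'll descend and grip.

apply_moves(
  motion=[
    {"tx": 0.2, "ty": 0.2, "tz": 2, "turn": 0.2, "jaw": 0},
    {"tx": 0.2, "ty": 0.2, "tz": 4, "turn": 0.2, "jaw": 0},
    {"tx": 0.2, "ty": 0.2, "tz": 6, "turn": 0.2, "jaw": 0},
    {"tx": 0.2, "ty": 0.2, "tz": 7.3, "turn": 0.2, "jaw": 0},
    {"tx": 0.2, "ty": 0.2, "tz": 7.3, "turn": 0.2, "jaw": 0},
  ],
)

```text
time_s: 2.23
position: [0.49, 0.1041, 0.1244]
tool_rot: [[0.988, -0.151, -0.01], [-0.151, -0.988, 0.002], [-0.01, -0.0, -1.0]]
ft_force: [-0.2, -0.1, -0.4]
grip_width: 0.0425
```

```bash
python3 go.py 490.8 106.5 123 -8.5
```

```text
t 2.2333 pos [490.  104.1 124.4] ang -8.7 q6 97.1 F [-0.2 -0.1 -0.4] w 0.04245751918062604
tx ty tz [ 0.04 -0.25  0.14] turn -0.2
```

apply_moves(
  motion=[
    {"tx": 0, "ty": 0, "tz": 0, "turn": 0, "jaw": -0.4},
    {"tx": 0, "ty": 0, "tz": 0, "turn": 0, "jaw": -1},
    {"tx": 0, "ty": 0, "tz": 0, "turn": 0, "jaw": -1},
    {"tx": 0, "ty": 0, "tz": 0, "turn": 0, "jaw": -1},
    {"tx": 0, "ty": 0, "tz": 0, "turn": 0, "jaw": -1},
  ],
  squeeze=40,
)

```text
time_s: 2.65
position: [0.4908, 0.1038, 0.126]
tool_rot: [[0.988, -0.152, -0.007], [-0.152, -0.988, 0.001], [-0.007, -0.0, -1.0]]
ft_force: [-0.5, 0.5, 7.5]
grip_width: 0.0174
```

```bash
python3 go.py 490.8 106.5 255 -8.5
```

```text
t 2.65 pos [490.8 103.8 126. ] ang -8.7 q6 97.1 F [-0.5  0.5  7.5] w 0.017444909939702755
tx ty tz [ -0.13  -0.27 -12.9 ] turn -0.2
```

apply_moves(
  motion=[
    {"tx": 0, "ty": 0, "tz": -1, "turn": 0, "jaw": -1},
    {"tx": 0, "ty": 0, "tz": -3, "turn": 0, "jaw": -1},
    {"tx": 0, "ty": 0, "tz": -6, "turn": 0, "jaw": -1},
    {"tx": 0, "ty": 0, "tz": -9, "turn": 0, "jaw": -1},
    {"tx": 0, "ty": 0, "tz": -12, "turn": 0, "jaw": -1},
  ],
)

```text
time_s: 3.07
position: [0.491, 0.1036, 0.2477]
tool_rot: [[0.988, -0.151, -0.008], [-0.151, -0.988, 0.001], [-0.008, 0.0, -1.0]]
ft_force: [0.5, -0.1, -2.7]
grip_width: 0.0176
```

```bash
python3 go.py 547 -178 250 -2
```

```text
t 3.0667 pos [491.  103.6 247.7] ang -8.7 q6 97.0 F [ 0.5 -0.1 -2.7] w 0.017591596453132397
tx ty tz [ 9.8  26.99 -0.31] turn -6.7
```

apply_moves(
  motion=[
    {"tx": 0.5, "ty": 1.5, "tz": -0.3, "turn": 0, "jaw": -1},
    {"tx": 1.5, "ty": 4, "tz": -0.3, "turn": 0, "jaw": -1},
    {"tx": 2.7, "ty": 7.5, "tz": -0.3, "turn": 0, "jaw": -1},
    {"tx": 4, "ty": 11, "tz": -0.3, "turn": 0, "jaw": -1},
    {"tx": 5.3, "ty": 14.5, "tz": -0.3, "turn": 0, "jaw": -1},
  ],
)

```text
time_s: 3.48
position: [0.5212, -0.0492, 0.2507]
tool_rot: [[0.989, -0.151, -0.007], [-0.151, -0.989, 0.001], [-0.007, 0.0, -1.0]]
ft_force: [0.1, 0.0, -3.4]
grip_width: 0.0176
```

apply_moves(
  motion=[
    {"tx": 1.4, "ty": 4, "tz": 0, "turn": -2, "jaw": -1},
    {"tx": 2.7, "ty": 7.5, "tz": 0, "turn": -4, "jaw": -1},
    {"tx": 4, "ty": 11, "tz": 0, "turn": -6.7, "jaw": -1},
    {"tx": 4.6, "ty": 12.7, "tz": 0, "turn": -6.7, "jaw": -1},
    {"tx": 4.6, "ty": 12.7, "tz": 0, "turn": -6.7, "jaw": -1},
  ],
)

```text
time_s: 3.9
position: [0.5476, -0.1853, 0.2499]
tool_rot: [[0.999, -0.039, -0.008], [-0.039, -0.999, 0.0], [-0.008, -0.0, -1.0]]
ft_force: [0.4, 0.9, -2.4]
grip_width: 0.017
```

```bash
python3 go.py 547 -178 170 -2
```

```text
t 3.9 pos [ 547.6 -185.3  249.9] ang -2.2 q6 61.9 F [ 0.4  0.9 -2.4] w 0.016959090457129414
tx ty tz [-0.02 -0.73  7.99] turn -0.2
```

apply_moves(
  motion=[
    {"tx": 0, "ty": -0.7, "tz": 0, "turn": -0.2, "jaw": -1},
    {"tx": 0, "ty": -0.7, "tz": 1, "turn": -0.2, "jaw": -1},
    {"tx": 0, "ty": -0.7, "tz": 3, "turn": -0.2, "jaw": -1},
    {"tx": 0, "ty": -0.7, "tz": 4.5, "turn": -0.2, "jaw": -1},
    {"tx": 0, "ty": -0.7, "tz": 4.5, "turn": -0.2, "jaw": -1},
  ],
)

```text
time_s: 4.32
position: [0.5461, -0.1759, 0.2017]
tool_rot: [[0.999, -0.034, -0.014], [-0.034, -0.999, 0.004], [-0.014, -0.003, -1.0]]
ft_force: [-0.7, 1.0, -4.1]
grip_width: 0.0174
```

```bash
python3 go.py 547 -178 126 -2; python3 - <<'E'
from h import *
p,d=get_image("scene"); cv2.imwrite("pics/s2.png",cv2.resize(p[100:300,100:360,::-1],None,fx=3,fy=3))
E
```

```text
t 4.3167 pos [ 546.1 -175.9  201.7] ang -1.9 q6 62.4 F [-0.7  1.  -4.1] w 0.017399812142200925
tx ty tz [0.2  0.23 7.56] turn 0.1
```

View pics/s2.png

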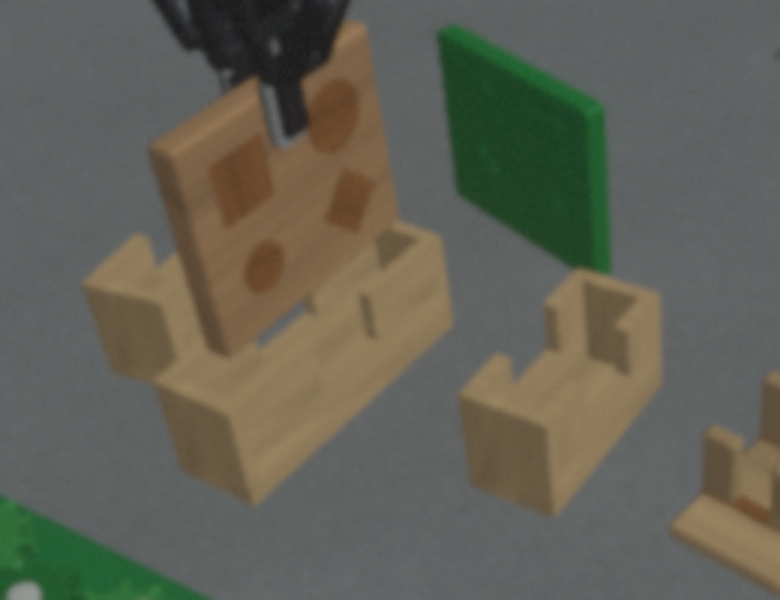

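The large board is held upright, its bottom corner at crop (225,355), hanging above the long slot whose near end is at (240,400). I'll lower it.

apply_moves(
  motion=[
    {"tx": 0.2, "ty": 0.2, "tz": 1.5, "turn": 0, "jaw": -1},
    {"tx": 0.2, "ty": 0.2, "tz": 3, "turn": 0, "jaw": -1},
    {"tx": 0.2, "ty": 0.2, "tz": 4.5, "turn": 0, "jaw": -1},
    {"tx": 0.2, "ty": 0.2, "tz": 6, "turn": 0, "jaw": -1},
    {"tx": 0.2, "ty": 0.2, "tz": 6.5, "turn": 0, "jaw": -1},
  ],
)

```text
time_s: 4.78
position: [0.5477, -0.1774, 0.1377]
tool_rot: [[0.999, -0.033, -0.013], [-0.033, -0.999, 0.003], [-0.013, -0.003, -1.0]]
ft_force: [-0.2, 1.1, -2.7]
grip_width: 0.017
```

```bash
python3 go.py 547 -178 126 -2
```

```text
t 4.7833 pos [ 547.7 -177.4  137.7] ang -1.9 q6 62.3 F [-0.2  1.1 -2.7] w 0.016980116201174462
tx ty tz [-0.05  0.07  1.17] turn 0.1
```

apply_moves(
  motion=[
    {"tx": 0, "ty": 0, "tz": 0.4, "turn": 0, "jaw": -1},
    {"tx": 0, "ty": 0, "tz": 0.7, "turn": 0, "jaw": -1},
    {"tx": 0, "ty": 0, "tz": 1, "turn": 0, "jaw": -1},
    {"tx": 0, "ty": 0, "tz": 1.2, "turn": 0, "jaw": -1},
    {"tx": 0, "ty": 0, "tz": 1.2, "turn": 0, "jaw": -1},
  ],
)

```text
time_s: 5.2
position: [0.5478, -0.1774, 0.1263]
tool_rot: [[0.999, -0.033, -0.011], [-0.033, -0.999, 0.003], [-0.012, -0.002, -1.0]]
ft_force: [-1.0, -0.0, -0.8]
grip_width: 0.0173
```

```bash
python3 go.py 547 -178 126 -2
```

```text
t 5.2 pos [ 547.8 -177.4  126.3] ang -1.9 q6 62.3 F [-1.  -0.  -0.8] w 0.017297222587742342
tx ty tz [-0.07  0.06  0.03] turn 0.1
```

apply_moves(
  motion=[
    {"tx": 0, "ty": 0, "tz": 0.1, "turn": 0, "jaw": -1},
    {"tx": 0, "ty": 0, "tz": 0.1, "turn": 0, "jaw": -1},
    {"tx": 0, "ty": 0, "tz": 0.1, "turn": 0, "jaw": -0.4},
    {"tx": 0, "ty": 0, "tz": 0.1, "turn": 0, "jaw": 0},
    {"tx": 0, "ty": 0, "tz": 0.1, "turn": 0, "jaw": 0},
  ],
)

```text
time_s: 5.62
position: [0.548, -0.1775, 0.1254]
tool_rot: [[0.999, -0.033, -0.011], [-0.033, -0.999, 0.002], [-0.011, -0.002, -1.0]]
ft_force: [-0.5, -0.2, -0.3]
grip_width: 0.0426
```

```bash
python3 go.py 510 173.5 200 -8.5
```

```text
t 5.6167 pos [ 548.  -177.5  125.4] ang -1.9 q6 62.3 F [-0.5 -0.2 -0.3] w 0.042607666176073616
tx ty tz [ -5.03 -34.97  -7.33] turn 6.6
```

apply_moves(
  motion=[
    {"tx": 0, "ty": 0, "tz": -2, "turn": 0, "jaw": 0},
    {"tx": 0, "ty": 0, "tz": -5, "turn": 0, "jaw": 0},
    {"tx": -0.5, "ty": -3, "tz": -7.5, "turn": 0, "jaw": 0},
    {"tx": -1, "ty": -7, "tz": -7.5, "turn": 0, "jaw": 0},
    {"tx": -1.6, "ty": -11, "tz": -7.5, "turn": 0, "jaw": 0},
  ],
)

```text
time_s: 6.03
position: [0.5369, -0.0668, 0.2022]
tool_rot: [[0.999, -0.035, -0.007], [-0.035, -0.999, 0.001], [-0.007, -0.001, -1.0]]
ft_force: [1.7, 0.4, -0.6]
grip_width: 0.0426
```

apply_moves(
  motion=[
    {"tx": -0.6, "ty": -4, "tz": 0, "turn": 1.5, "jaw": 0},
    {"tx": -1.2, "ty": -8, "tz": 0, "turn": 3, "jaw": 0},
    {"tx": -1.8, "ty": -12, "tz": 0, "turn": 5, "jaw": 0},
    {"tx": -2.4, "ty": -16, "tz": 0, "turn": 6.6, "jaw": 0},
    {"tx": -3, "ty": -20, "tz": 0, "turn": 6.6, "jaw": 0},
  ],
)

```text
time_s: 6.45
position: [0.5135, 0.136, 0.2028]
tool_rot: [[0.988, -0.151, -0.007], [-0.151, -0.988, 0.001], [-0.007, -0.0, -1.0]]
ft_force: [0.3, -0.1, -0.1]
grip_width: 0.0427
```

```bash
python3 go.py 510 173.5 170 -8.5
```

```text
t 6.45 pos [513.5 136.  202.8] ang -8.7 q6 100.7 F [ 0.3 -0.1 -0.1] w 0.04270413995877714
tx ty tz [-0.89 -3.65  3.29] turn -0.2
```

apply_moves(
  motion=[
    {"tx": -0.9, "ty": -3.6, "tz": 0, "turn": -0.2, "jaw": 0},
    {"tx": -0.9, "ty": -3.6, "tz": 1, "turn": -0.2, "jaw": 0},
    {"tx": -0.9, "ty": -3.6, "tz": 3.3, "turn": -0.2, "jaw": 0},
    {"tx": -0.9, "ty": -3.6, "tz": 3.3, "turn": -0.2, "jaw": 0},
    {"tx": -0.9, "ty": -3.6, "tz": 3.3, "turn": -0.2, "jaw": 0},
  ],
)

```text
time_s: 6.87
position: [0.5095, 0.173, 0.1695]
tool_rot: [[0.989, -0.148, -0.009], [-0.148, -0.989, 0.001], [-0.009, 0.0, -1.0]]
ft_force: [-0.1, 0.5, 0.5]
grip_width: 0.0427
```

```bash
python3 go.py 510 173.5 96 -8.5; python3 - <<'E'
from h import *
p,d=get_image("top"); W=cloud(p,d,camera_params("top"))
Q=W[170:292,375:437].reshape(-1,3); P=Q[(Q[:,2]>.128)&(Q[:,2]<.15)]; print(len(P), rect(P) if len(P)>5 else '', np.median(P,0))
Q=Q[(Q[:,2]>.085)]; print(np.nanmin(Q,0),np.nanmax(Q,0))
p,d=get_image("wrist"); cv2.imwrite("pics/w3.png",p[:,:,::-1])
E
```

```text
t 6.8667 pos [509.5 173.  169.5] ang -8.5 q6 104.6 F [-0.1  0.5  0.5] w 0.04273411263795378
tx ty tz [ 0.1  -0.06  7.35] turn -0.0
937 [ 547.3 -175.1  148.5   18.5   -1.8] [ 0.54611364 -0.17332929  0.1387179 ]
[ 0.47236559 -0.18660119  0.0850481 ] [ 0.62164796 -0.1636649   0.1432093 ]
```

View pics/w3.png

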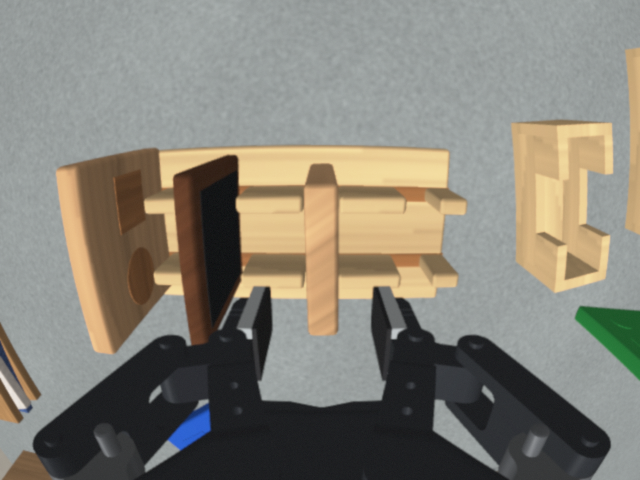

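The large board stands in the long slot: top at z 139 mm, centre (547,-175), angle -1.8°. The wrist view shows the small board centred at column 322 between the jaws, with the slate clear of the left finger. I'll descend.

apply_moves(
  motion=[
    {"tx": 0.1, "ty": 0, "tz": 1.5, "turn": 0, "jaw": 0},
    {"tx": 0.1, "ty": 0, "tz": 3, "turn": 0, "jaw": 0},
    {"tx": 0.1, "ty": 0, "tz": 4.5, "turn": 0, "jaw": 0},
    {"tx": 0.1, "ty": 0, "tz": 6, "turn": 0, "jaw": 0},
    {"tx": 0.1, "ty": 0, "tz": 7.2, "turn": 0, "jaw": 0},
  ],
)

```text
time_s: 7.38
position: [0.5116, 0.1721, 0.099]
tool_rot: [[0.989, -0.15, -0.004], [-0.15, -0.989, 0.002], [-0.004, -0.001, -1.0]]
ft_force: [0.1, -0.8, 0.3]
grip_width: 0.0427
```

```bash
python3 go.py 510 173.5 96 -8.5
```

```text
t 7.3833 pos [511.6 172.1  99. ] ang -8.6 q6 104.5 F [ 0.1 -0.8  0.3] w 0.042716082036745914
tx ty tz [-0.18 -0.11  0.3 ] turn -0.1
```

apply_moves(
  motion=[
    {"tx": 0, "ty": 0, "tz": 0.1, "turn": 0, "jaw": -0.4},
    {"tx": 0, "ty": 0, "tz": 0.1, "turn": 0, "jaw": -1},
    {"tx": 0, "ty": 0, "tz": 0.1, "turn": 0, "jaw": -1},
    {"tx": 0, "ty": 0, "tz": 0.1, "turn": 0, "jaw": -1},
    {"tx": 0, "ty": 0, "tz": 0.1, "turn": 0, "jaw": -1},
  ],
)

```text
time_s: 7.8
position: [0.512, 0.1721, 0.0989]
tool_rot: [[0.989, -0.15, -0.002], [-0.15, -0.989, 0.002], [-0.003, -0.001, -1.0]]
ft_force: [1.2, -0.1, 1.0]
grip_width: 0.0171
```

```bash
python3 go.py 510 173.5 230 -8.5
```

```text
t 7.8 pos [512.  172.1  98.9] ang -8.6 q6 104.5 F [ 1.2 -0.1  1. ] w 0.01705033191366038
tx ty tz [ -0.25  -0.13 -13.11] turn -0.1
```

apply_moves(
  motion=[
    {"tx": 0, "ty": 0, "tz": -1, "turn": 0, "jaw": -1},
    {"tx": 0, "ty": 0, "tz": -3, "turn": 0, "jaw": -1},
    {"tx": 0, "ty": 0, "tz": -6, "turn": 0, "jaw": -1},
    {"tx": 0, "ty": 0, "tz": -9, "turn": 0, "jaw": -1},
    {"tx": 0, "ty": 0, "tz": -10, "turn": 0, "jaw": -1},
  ],
)

```text
time_s: 8.22
position: [0.5134, 0.1721, 0.2035]
tool_rot: [[0.989, -0.15, 0.005], [-0.15, -0.989, 0.003], [0.004, -0.003, -1.0]]
ft_force: [0.2, -0.6, -0.1]
grip_width: 0.0173
```

```bash
python3 go.py 508 -27 200 0.3
```

```text
t 8.2167 pos [513.4 172.1 203.5] ang -8.6 q6 104.5 F [ 0.2 -0.6 -0.1] w 0.017339970031534886
tx ty tz [ 2.44 19.77  0.3 ] turn -8.9
```

apply_moves(
  motion=[
    {"tx": 0.2, "ty": 1.5, "tz": 0, "turn": 0, "jaw": -1},
    {"tx": 0.5, "ty": 4, "tz": 0, "turn": 0, "jaw": -1},
    {"tx": 0.9, "ty": 7, "tz": 0, "turn": 0, "jaw": -1},
    {"tx": 1.3, "ty": 10, "tz": 0, "turn": 0, "jaw": -1},
    {"tx": 1.6, "ty": 13, "tz": 0, "turn": 0, "jaw": -1},
  ],
)

```text
time_s: 8.63
position: [0.5096, 0.04, 0.2037]
tool_rot: [[0.989, -0.149, 0.006], [-0.149, -0.989, 0.002], [0.005, -0.003, -1.0]]
ft_force: [0.7, -0.2, -1.6]
grip_width: 0.0171
```

apply_moves(
  motion=[
    {"tx": 0.3, "ty": 2.5, "tz": 0, "turn": -3, "jaw": -1},
    {"tx": 0.5, "ty": 4.5, "tz": 0, "turn": -6, "jaw": -1},
    {"tx": 0.8, "ty": 6.7, "tz": 0, "turn": -8.9, "jaw": -1},
    {"tx": 0.8, "ty": 6.7, "tz": 0, "turn": -8.9, "jaw": -1},
    {"tx": 0.8, "ty": 6.7, "tz": 0, "turn": -8.9, "jaw": -1},
  ],
)

```text
time_s: 9.05
position: [0.5075, -0.0281, 0.2038]
tool_rot: [[1.0, 0.003, 0.006], [0.003, -1.0, 0.002], [0.006, -0.002, -1.0]]
ft_force: [-0.4, -0.1, -1.0]
grip_width: 0.017
```

```bash
python3 go.py 508 -27 165 0.3
```

```text
t 9.05 pos [507.5 -28.1 203.8] ang 0.2 q6 73.1 F [-0.4 -0.1 -1. ] w 0.017017947500761615
tx ty tz [ 0.03 -0.1   3.88] turn -0.1
```

apply_moves(
  motion=[
    {"tx": 0, "ty": -0.1, "tz": 2, "turn": 0, "jaw": -1},
    {"tx": 0, "ty": -0.1, "tz": 4, "turn": 0, "jaw": -1},
    {"tx": 0, "ty": -0.1, "tz": 6, "turn": 0, "jaw": -1},
    {"tx": 0, "ty": -0.1, "tz": 8, "turn": 0, "jaw": -1},
    {"tx": 0, "ty": -0.1, "tz": 9, "turn": 0, "jaw": -1},
  ],
)

```text
time_s: 9.47
position: [0.5072, -0.0255, 0.112]
tool_rot: [[1.0, 0.004, 0.003], [0.004, -1.0, 0.003], [0.003, -0.003, -1.0]]
ft_force: [-0.4, 0.1, -0.3]
grip_width: 0.0174
```

```bash
python3 go.py 508 -27 99 0.3
```

```text
t 9.4667 pos [507.2 -25.5 112. ] ang 0.2 q6 73.3 F [-0.4  0.1 -0.3] w 0.017353326526195777
tx ty tz [0.07 0.15 1.3 ] turn -0.1
```

apply_moves(
  motion=[
    {"tx": 0, "ty": 0.1, "tz": 0.4, "turn": 0, "jaw": -1},
    {"tx": 0, "ty": 0.1, "tz": 0.8, "turn": 0, "jaw": -1},
    {"tx": 0, "ty": 0.1, "tz": 1.1, "turn": 0, "jaw": -1},
    {"tx": 0, "ty": 0.1, "tz": 1.3, "turn": 0, "jaw": -1},
    {"tx": 0, "ty": 0.1, "tz": 1.3, "turn": 0, "jaw": -1},
  ],
)

```text
time_s: 9.88
position: [0.5076, -0.0263, 0.0993]
tool_rot: [[1.0, 0.004, 0.004], [0.004, -1.0, 0.003], [0.004, -0.003, -1.0]]
ft_force: [0.2, 0.1, -1.0]
grip_width: 0.0172
```

```bash
python3 go.py 508 -27 99 0.3
```

```text
t 9.8833 pos [507.6 -26.3  99.3] ang 0.2 q6 73.2 F [ 0.2  0.1 -1. ] w 0.017206902227274397
tx ty tz [0.04 0.07 0.03] turn -0.1
```

apply_moves(
  motion=[
    {"tx": 0, "ty": 0, "tz": 0.1, "turn": 0, "jaw": -1},
    {"tx": 0, "ty": 0, "tz": 0.2, "turn": 0, "jaw": -1},
    {"tx": 0, "ty": 0, "tz": 0.2, "turn": 0, "jaw": -1},
    {"tx": 0, "ty": 0, "tz": 0.2, "turn": 0, "jaw": -0.4},
    {"tx": 0, "ty": 0, "tz": 0.2, "turn": 0, "jaw": 0},
  ],
)

```text
time_s: 10.3
position: [0.5078, -0.0264, 0.0978]
tool_rot: [[1.0, 0.003, 0.005], [0.003, -1.0, 0.003], [0.005, -0.003, -1.0]]
ft_force: [0.3, -0.2, -0.6]
grip_width: 0.0367
```

apply_moves(
  motion=[
    {"tx": 0, "ty": 0, "tz": 0, "turn": 0, "jaw": 0},
    {"tx": 0, "ty": 0, "tz": -2, "turn": 0, "jaw": 0},
    {"tx": 0, "ty": 0, "tz": -5, "turn": 0, "jaw": 0},
    {"tx": 0, "ty": 0, "tz": -8, "turn": 0, "jaw": 0},
    {"tx": 0, "ty": 0, "tz": -12, "turn": 0, "jaw": 0},
  ],
)

```text
time_s: 10.72
position: [0.5062, -0.0266, 0.2177]
tool_rot: [[1.0, 0.003, 0.002], [0.003, -1.0, 0.004], [0.002, -0.004, -1.0]]
ft_force: [0.9, 0.1, -0.8]
grip_width: 0.0427
```

```bash
python3 go.py 533 311.5 210 -8.6
```

```text
t 10.7167 pos [506.2 -26.6 217.7] ang 0.2 q6 73.2 F [ 0.9  0.1 -0.8] w 0.042662656550796936
tx ty tz [  2.79 -33.8    0.91] turn 8.8
```

apply_moves(
  motion=[
    {"tx": 0.3, "ty": -4, "tz": 0, "turn": 0, "jaw": 0},
    {"tx": 0.6, "ty": -8, "tz": 0, "turn": 0, "jaw": 0},
    {"tx": 0.9, "ty": -12, "tz": 0, "turn": 0, "jaw": 0},
    {"tx": 1.3, "ty": -16, "tz": 0, "turn": 0, "jaw": 0},
    {"tx": 1.6, "ty": -19, "tz": 0, "turn": 0, "jaw": 0},
  ],
)

```text
time_s: 11.13
position: [0.5212, 0.1662, 0.2187]
tool_rot: [[1.0, 0.004, 0.002], [0.004, -1.0, 0.004], [0.002, -0.004, -1.0]]
ft_force: [0.7, -0.4, -0.8]
grip_width: 0.0427
```

apply_moves(
  motion=[
    {"tx": 0.3, "ty": -4, "tz": 0, "turn": 3, "jaw": 0},
    {"tx": 0.6, "ty": -8, "tz": 0, "turn": 6, "jaw": 0},
    {"tx": 0.9, "ty": -12, "tz": 0, "turn": 8.8, "jaw": 0},
    {"tx": 1.2, "ty": -15, "tz": 0, "turn": 8.8, "jaw": 0},
    {"tx": 1.2, "ty": -15, "tz": 0, "turn": 8.8, "jaw": 0},
  ],
)

```text
time_s: 11.55
position: [0.5319, 0.3211, 0.2186]
tool_rot: [[0.99, -0.144, 0.002], [-0.144, -0.99, 0.006], [0.001, -0.006, -1.0]]
ft_force: [0.0, 0.5, -0.0]
grip_width: 0.0428
```

```bash
python3 go.py 533 311.5 180 -8.6;  python3 - <<'E'
from h import *
p,d=get_image("top"); W=cloud(p,d,camera_params("top"))
Q=W[205:300,305:362].reshape(-1,3); P=Q[(Q[:,2]>.098)&(Q[:,2]<.12)]; print(len(P), rect(P) if len(P)>5 else '', np.median(P,0) if len(P) else '')
E
```

```text
t 11.55 pos [531.9 321.1 218.6] ang -8.3 q6 118.4 F [ 0.   0.5 -0. ] w 0.042762787014370945
tx ty tz [0.24 0.96 3.86] turn 0.3
506 [ 5.071e+02 -2.470e+01  8.820e+01  1.830e+01  2.000e-01] [ 0.50692388 -0.02434657  0.10871552]
```

The small board stands in the short slot: top at z 109 mm, centre (507,-25), slot centre (506,-26.5). Next, align over the middle board.

apply_moves(
  motion=[
    {"tx": 0.2, "ty": 0.5, "tz": 1, "turn": 0.3, "jaw": 0},
    {"tx": 0.2, "ty": 0.9, "tz": 2.5, "turn": 0.3, "jaw": 0},
    {"tx": 0.2, "ty": 0.9, "tz": 4, "turn": 0.3, "jaw": 0},
    {"tx": 0.2, "ty": 0.9, "tz": 5, "turn": 0.3, "jaw": 0},
    {"tx": 0.2, "ty": 0.9, "tz": 5, "turn": 0.3, "jaw": 0},
  ],
)

```text
time_s: 12.02
position: [0.5322, 0.3086, 0.1665]
tool_rot: [[0.988, -0.151, -0.003], [-0.151, -0.988, 0.003], [-0.003, -0.003, -1.0]]
ft_force: [1.0, -0.9, -0.4]
grip_width: 0.0428
```

```bash
python3 go.py 533 311.5 113 -8.6
```

```text
t 12.0167 pos [532.2 308.6 166.5] ang -8.7 q6 117.7 F [ 1.  -0.9 -0.4] w 0.042828983113181236
tx ty tz [ 0.05 -0.29  5.35] turn -0.1
```

apply_moves(
  motion=[
    {"tx": 0, "ty": -0.2, "tz": 0.5, "turn": -0.1, "jaw": 0},
    {"tx": 0, "ty": -0.2, "tz": 2, "turn": -0.1, "jaw": 0},
    {"tx": 0, "ty": -0.2, "tz": 3.5, "turn": -0.1, "jaw": 0},
    {"tx": 0, "ty": -0.2, "tz": 5, "turn": -0.1, "jaw": 0},
    {"tx": 0, "ty": -0.2, "tz": 5.3, "turn": -0.1, "jaw": 0},
  ],
)

```text
time_s: 12.43
position: [0.5318, 0.3103, 0.1118]
tool_rot: [[0.989, -0.15, -0.005], [-0.15, -0.989, 0.002], [-0.005, -0.001, -1.0]]
ft_force: [0.1, -0.1, -0.3]
grip_width: 0.043
```

```bash
python3 go.py 533 311.5 113 -8.6
```

```text
t 12.4333 pos [531.8 310.3 111.8] ang -8.6 q6 117.7 F [ 0.1 -0.1 -0.3] w 0.042959070371360604
tx ty tz [ 0.1  -0.14 -0.12] turn -0.0
```

apply_moves(
  motion=[
    {"tx": 0, "ty": 0, "tz": 0, "turn": 0, "jaw": -0.4},
    {"tx": 0, "ty": 0, "tz": 0, "turn": 0, "jaw": -1},
    {"tx": 0, "ty": 0, "tz": 0, "turn": 0, "jaw": -1},
    {"tx": 0, "ty": 0, "tz": 0, "turn": 0, "jaw": -1},
    {"tx": 0, "ty": 0, "tz": 0, "turn": 0, "jaw": -1},
  ],
)

```text
time_s: 12.85
position: [0.5321, 0.3104, 0.1126]
tool_rot: [[0.989, -0.15, -0.004], [-0.15, -0.989, 0.002], [-0.004, -0.002, -1.0]]
ft_force: [-0.0, -0.5, 1.6]
grip_width: 0.0174
```

```bash
python3 go.py 533 311.5 250 -8.6
```

```text
t 12.85 pos [532.1 310.4 112.6] ang -8.6 q6 117.7 F [-0.  -0.5  1.6] w 0.017441282359096786
tx ty tz [  0.02  -0.15 -13.74] turn -0.0
```

apply_moves(
  motion=[
    {"tx": 0, "ty": 0, "tz": -1.5, "turn": 0, "jaw": -1},
    {"tx": 0, "ty": 0, "tz": -5, "turn": 0, "jaw": -1},
    {"tx": 0, "ty": 0, "tz": -9, "turn": 0, "jaw": -1},
    {"tx": 0, "ty": 0, "tz": -13, "turn": 0, "jaw": -1},
    {"tx": 0, "ty": 0, "tz": -16, "turn": 0, "jaw": -1},
  ],
)

```text
time_s: 13.27
position: [0.5327, 0.31, 0.2765]
tool_rot: [[0.989, -0.15, -0.0], [-0.15, -0.989, 0.004], [-0.001, -0.004, -1.0]]
ft_force: [0.1, -0.3, -0.6]
grip_width: 0.0173
```

```bash
python3 go.py 511 -292 270 8.2
```

```text
t 13.2667 pos [532.7 310.  276.5] ang -8.6 q6 117.7 F [ 0.1 -0.3 -0.6] w 0.017298203031724732
tx ty tz [ 6.86 59.85  0.43] turn -16.8
```

Four equal legs at constant orientation, with the turn left to the end.

apply_moves(
  motion=[
    {"tx": 0.2, "ty": 1.5, "tz": 0, "turn": 0, "jaw": -1},
    {"tx": 0.5, "ty": 4.5, "tz": 0, "turn": 0, "jaw": -1},
    {"tx": 0.9, "ty": 8, "tz": 0, "turn": 0, "jaw": -1},
    {"tx": 1.3, "ty": 11.5, "tz": 0, "turn": 0, "jaw": -1},
    {"tx": 1.7, "ty": 15, "tz": 0, "turn": 0, "jaw": -1},
  ],
)

```text
time_s: 13.68
position: [0.5263, 0.1576, 0.2755]
tool_rot: [[0.989, -0.149, -0.001], [-0.149, -0.989, 0.003], [-0.002, -0.003, -1.0]]
ft_force: [1.4, -0.2, -1.0]
grip_width: 0.0173
```

apply_moves(
  motion=[
    {"tx": 0.4, "ty": 3.7, "tz": 0, "turn": 0, "jaw": -1},
    {"tx": 0.8, "ty": 7.2, "tz": 0, "turn": 0, "jaw": -1},
    {"tx": 1.2, "ty": 10.7, "tz": 0, "turn": 0, "jaw": -1},
    {"tx": 1.6, "ty": 14.2, "tz": 0, "turn": 0, "jaw": -1},
    {"tx": 2, "ty": 17.7, "tz": 0, "turn": 0, "jaw": -1},
  ],
)

```text
time_s: 14.1
position: [0.5188, -0.0223, 0.2745]
tool_rot: [[0.989, -0.149, -0.002], [-0.149, -0.989, 0.003], [-0.002, -0.003, -1.0]]
ft_force: [1.7, 0.7, -1.7]
grip_width: 0.0175
```

apply_moves(
  motion=[
    {"tx": 0.4, "ty": 3.7, "tz": 0, "turn": -3, "jaw": -1},
    {"tx": 0.8, "ty": 7.2, "tz": 0, "turn": -6, "jaw": -1},
    {"tx": 1.2, "ty": 10.7, "tz": 0, "turn": -9, "jaw": -1},
    {"tx": 1.6, "ty": 14.2, "tz": 0, "turn": -12, "jaw": -1},
    {"tx": 2, "ty": 17.7, "tz": 0, "turn": -16, "jaw": -1},
  ],
)

```text
time_s: 14.52
position: [0.5113, -0.2021, 0.2734]
tool_rot: [[0.991, 0.131, -0.002], [0.131, -0.991, 0.004], [-0.002, -0.004, -1.0]]
ft_force: [-0.0, 0.7, -1.8]
grip_width: 0.0173
```

```bash
python3 go.py 511 -292 220 8.2
```

```text
t 14.5167 pos [ 511.3 -202.1  273.4] ang 7.6 q6 48.5 F [-0.   0.7 -1.8] w 0.017331111485259024
tx ty tz [-1.2   8.93  5.31] turn -0.6
```

apply_moves(
  motion=[
    {"tx": -0.4, "ty": 3.5, "tz": 0, "turn": -0.6, "jaw": -1},
    {"tx": -0.8, "ty": 6.5, "tz": 0, "turn": -0.6, "jaw": -1},
    {"tx": -1.2, "ty": 8.9, "tz": 0, "turn": -0.6, "jaw": -1},
    {"tx": -1.2, "ty": 8.9, "tz": 2, "turn": -0.6, "jaw": -1},
    {"tx": -1.2, "ty": 8.9, "tz": 5.3, "turn": -0.6, "jaw": -1},
  ],
)

```text
time_s: 14.93
position: [0.5112, -0.2941, 0.2216]
tool_rot: [[0.99, 0.139, 0.002], [0.139, -0.99, -0.0], [0.002, 0.001, -1.0]]
ft_force: [1.1, 0.9, -2.3]
grip_width: 0.0175
```

```bash
python3 go.py 511 -292 195 8.2
```

```text
t 14.9333 pos [ 511.2 -294.1  221.6] ang 8.0 q6 40.5 F [ 1.1  0.9 -2.3] w 0.017510260530221665
tx ty tz [ 0.01 -0.21  2.66] turn -0.2
```

apply_moves(
  motion=[
    {"tx": 0, "ty": -0.2, "tz": 0.5, "turn": -0.2, "jaw": -1},
    {"tx": 0, "ty": -0.2, "tz": 2, "turn": -0.2, "jaw": -1},
    {"tx": 0, "ty": -0.2, "tz": 3, "turn": -0.2, "jaw": -1},
    {"tx": 0, "ty": -0.2, "tz": 3, "turn": -0.2, "jaw": -1},
    {"tx": 0, "ty": -0.2, "tz": 3, "turn": -0.2, "jaw": -1},
  ],
)

```text
time_s: 15.35
position: [0.511, -0.292, 0.192]
tool_rot: [[0.99, 0.143, 0.002], [0.143, -0.99, -0.0], [0.002, 0.001, -1.0]]
ft_force: [-0.8, -0.1, -1.6]
grip_width: 0.0174
```

```bash
python3 go.py 511 -292 113 8.2; python3 - <<'E'
from h import *
p,d=get_image("wrist"); cv2.imwrite("pics/w4.png",p[:,:,::-1])
E
```

```text
t 15.35 pos [ 511. -292.  192.] ang 8.2 q6 40.5 F [-0.8 -0.1 -1.6] w 0.01740367240510331
tx ty tz [-0.01 -0.01  7.9 ] turn 0.0
```

View pics/w4.png

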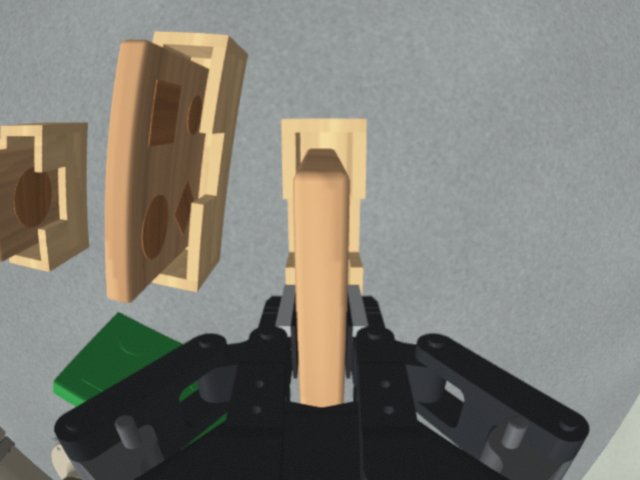

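The middle board (columns 297–348) is centred over the middle slot (282–366). The small and large boards stand in their slots at the left. I'll lower it.

apply_moves(
  motion=[
    {"tx": 0, "ty": 0, "tz": 1, "turn": 0, "jaw": -1},
    {"tx": 0, "ty": 0, "tz": 2.5, "turn": 0, "jaw": -1},
    {"tx": 0, "ty": 0, "tz": 4, "turn": 0, "jaw": -1},
    {"tx": 0, "ty": 0, "tz": 5.5, "turn": 0, "jaw": -1},
    {"tx": 0, "ty": 0, "tz": 6.5, "turn": 0, "jaw": -1},
  ],
)

```text
time_s: 15.82
position: [0.5112, -0.292, 0.1263]
tool_rot: [[0.99, 0.143, 0.003], [0.143, -0.99, -0.001], [0.002, 0.001, -1.0]]
ft_force: [0.5, -0.7, -2.3]
grip_width: 0.0173
```

```bash
python3 go.py 511 -292 112.6 8.2
```

```text
t 15.8167 pos [ 511.2 -292.   126.3] ang 8.2 q6 40.5 F [ 0.5 -0.7 -2.3] w 0.017321434044790366
tx ty tz [-0.02 -0.01  1.37] turn 0.0
```

apply_moves(
  motion=[
    {"tx": 0, "ty": 0, "tz": 0.4, "turn": 0, "jaw": -1},
    {"tx": 0, "ty": 0, "tz": 0.8, "turn": 0, "jaw": -1},
    {"tx": 0, "ty": 0, "tz": 1.1, "turn": 0, "jaw": -1},
    {"tx": 0, "ty": 0, "tz": 1.3, "turn": 0, "jaw": -1},
    {"tx": 0, "ty": 0, "tz": 1.4, "turn": 0, "jaw": -1},
  ],
)

```text
time_s: 16.23
position: [0.5116, -0.2922, 0.1128]
tool_rot: [[0.99, 0.143, 0.004], [0.143, -0.99, -0.001], [0.004, 0.002, -1.0]]
ft_force: [1.2, 0.3, 4.4]
grip_width: 0.0174
```

apply_moves(
  motion=[
    {"tx": 0, "ty": 0, "tz": 0.1, "turn": 0, "jaw": -1},
    {"tx": 0, "ty": 0, "tz": 0.1, "turn": 0, "jaw": -1},
    {"tx": 0, "ty": 0, "tz": 0.1, "turn": 0, "jaw": -0.4},
    {"tx": 0, "ty": 0, "tz": 0.1, "turn": 0, "jaw": 0},
    {"tx": 0, "ty": 0, "tz": 0.1, "turn": 0, "jaw": 0},
  ],
)

```text
time_s: 16.65
position: [0.5117, -0.2924, 0.1119]
tool_rot: [[0.99, 0.143, 0.004], [0.143, -0.99, -0.002], [0.004, 0.002, -1.0]]
ft_force: [-0.3, -0.2, -0.8]
grip_width: 0.0422
```

apply_moves(
  motion=[
    {"tx": 0, "ty": 0, "tz": -1, "turn": 0, "jaw": 0},
    {"tx": 0, "ty": 0, "tz": -3, "turn": 0, "jaw": 0},
    {"tx": 0, "ty": 0, "tz": -6, "turn": 0, "jaw": 0},
    {"tx": 0, "ty": 0, "tz": -9, "turn": 0, "jaw": 0},
    {"tx": 0, "ty": 0, "tz": -12, "turn": 0, "jaw": 0},
  ],
)

```text
time_s: 17.07
position: [0.511, -0.292, 0.2341]
tool_rot: [[0.99, 0.143, 0.004], [0.143, -0.99, -0.002], [0.004, 0.003, -1.0]]
ft_force: [0.4, 0.6, -1.2]
grip_width: 0.043
```

apply_moves(
  motion=[
    {"tx": -3.5, "ty": 1.5, "tz": 0, "turn": 0, "jaw": 0},
    {"tx": -7, "ty": 4, "tz": 0, "turn": 0, "jaw": 0},
    {"tx": -10.5, "ty": 6, "tz": 0, "turn": 0, "jaw": 0},
    {"tx": -14, "ty": 8, "tz": 0, "turn": 0, "jaw": 0},
    {"tx": -16, "ty": 10, "tz": 0, "turn": 0, "jaw": 0},
  ],
)

```text
time_s: 17.48
position: [0.3642, -0.4151, 0.2348]
tool_rot: [[0.99, 0.142, 0.004], [0.142, -0.99, -0.003], [0.004, 0.004, -1.0]]
ft_force: [-0.4, 0.3, 0.8]
grip_width: 0.0427
```

```bash
python3 go.py 150 -500 250 8.2; python3 - <<'E'
from h import *
p,d=get_image("top"); W=cloud(p,d,camera_params("top")); cv2.imwrite("pics/top5.png",p[:,:,::-1])
def rep(n,b,z):
    Q=W[b[1]:b[3],b[0]:b[2]].reshape(-1,3); P=Q[abs(Q[:,2]-z)<.007]; print(n,len(P),rect(P) if len(P)>5 else '',np.median(P,0).round(4) if len(P) else '')
rep("small",(305,205,362,300),.11);rep("large",(375,170,437,292),.14);rep("middle",(432,195,510,305),.125);rep("slate",(174,200,212,285),.12)
p,d=get_image("scene"); cv2.imwrite("pics/s5.png",p[:,:,::-1])
E
```

```text
t 17.4833 pos [ 364.2 -415.1  234.8] ang 8.2 q6 20.7 F [-0.4  0.3  0.8] w 0.04266235734368119
tx ty tz [-22.4    5.37  -1.58] turn -0.0
small 466 [507.  -25.   88.5  18.1  -1.3] [ 0.5087 -0.0245  0.109 ]
large 865 [ 547.2 -174.8  148.4   19.2   -1.7] [ 0.5461 -0.1737  0.1388]
middle 688 [ 512.7 -290.6  119.8   19.5    7.7] [ 0.5134 -0.2891  0.1238]
slate 415 [521.3 244.5 104.1  13.2 -10. ] [0.5214 0.2438 0.1185]
```

View pics/s5.png

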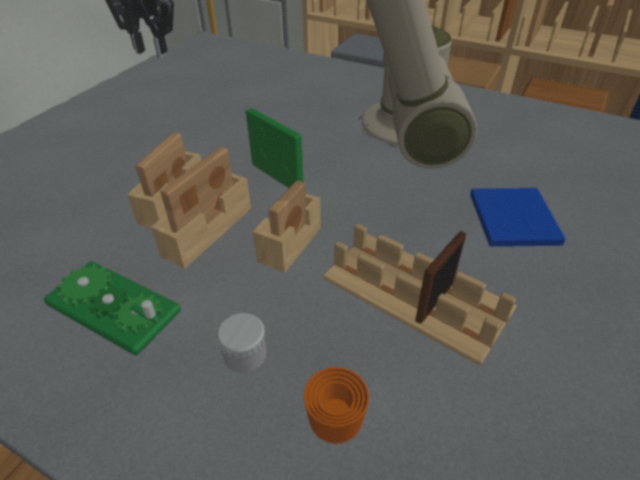

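The three boards stand in their slots, the slate is in the rack, and the bystanders are where they were. The blue look-alike, which stood upright at the start, now lies flat at (515,215). The tool only turns about its vertical axis, so it can't stand the board up again. It's clear of the arm, so I'm leaving it and handing in.

```bash
python3 -c "
from rig import close_job
print(close_job())"
```

```text
the job is handed in; nothing more can be done
None
```

All three beech boards are standing upright in the slots for their sizes, and I handed the job in at about 17.5 s. One thing went wrong: the blue look-alike, upright at the start, ended up lying flat.

**Boards:** each was lowered until its base reached the slot floor, then released. The last top-camera check gave these values in mm; I did not measure lean separately.

| Board | Centre (x, y) | Slot centre (x, y) | Top height | Height expected on the floor |
|---|---|---|---|---|
| Small | (507, -25) | (506, -26.5) | 109 | 110 |
| Middle | (513, -291) | (512, -292) | 124 | 125 |
| Large | (547, -175) | (547, -178) | 139 | 140 |

**Things to leave alone:** the slate moved less than 1 mm by measurement. The gear toy, cups and tin look unmoved in the last scene picture, but I did not measure them again. The gripper finished empty and clear of everything.

**Blue look-alike:** I don't know what knocked it over. The gripper never went down near it, so an arm link most likely brushed it on the way to or from the rack. The wrist force never read above 8 N at the end of any move, but that sensor cannot feel contact on the arm links. The board is still on the work surface, and I could not stand it up again because the tool only turns about its vertical axis.

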